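# Pack the copper ornament and snap its case shut

### The arm

A 6-joint arm with a two-finger parallel gripper is mounted at the origin on the work surface. World frame = base frame: x ahead of the robot, y to its left, z up, the work surface at z = 0. Lengths are in m, angles in degrees, forces in N, time in s.
With the tool pointing down it reaches from about 0.35 to 0.975 m from the base axis. Payload 7.1 kg.
Tool frame: the origin (TCP) lies midway between the tips of the shut fingers; the grasp point (between the pads) lies 19 mm behind it (tcp_to_grasp is the distance from the TCP to the grasp point, in m); z points along the fingers, y is the line along which they close (so a half turn about z gives the same grasp; the last joint's range is limited). The gripper opens to 88 mm and grips with 3 to 60 N. Pads are 20 mm wide; open, the fingers measure 115 mm over their backs; the gripper's body (75 mm by 178 mm) begins 61 mm behind the grasp point.
Start: joints at [68.87, 24.242, 93.386, -0, 62.372, -1.089], TCP at [0.214, 0.587, 0.223] pointing down, gripper open.
Joint ranges: [-172.04, 172.04], [-51.8, 120.97], [4.93, 147.93], [-75.15, 255.16], [6.16, 154.13], [-145.62, 145.62]. Speed limits (degrees/s): [136.94, 136.94, 172.46, 180, 180, 180].

### API

Orientations are given as [roll, pitch, yaw] about the fixed x, y, z axes, in that order (R = Rz(yaw) Ry(pitch) Rx(roll)).
In Python, from station import * gives the robot as it stands.
- The arm moves only by the shell command python3 -m handwheel 'ROWS' [FORCE]. ROWS is JSON, a list that holds one entry, the list of rows, each a list of 7 numbers: the turn, a rotation vector about the tool's x, y, z normalised to -1 to 1, where 1 is 90 degrees, then the shift along the tool's x, y, z normalised to -1 to 1, where 1 is 0.1 m, then the opening, from 0 (shut) to 1 (fully open). A call has 1 to 8 rows; each row is the pose to reach, as a shift and turn from the pose commanded when the call began, along the tool's axes at that moment; what a row does not reach only later rows make up. A row lasts 1/8 s, in which the tool goes at most 62.5 mm and 10.7 degrees, less where a joint would pass 70% of its speed; a pose out of reach is approached as far as the arm can. A call with a number of a shift or a turn outside -1 to 1 is refused whole. A call with a gripper value outside its range is refused whole. The fingers move at their own pace and stop on an object; FORCE is the grip in N (left out, the last holds). Time passes only in rows, so rows that repeat a pose let the fingers close. It gives the time, the measured TCP pose, the force, the opening and the grip force at its end, in the units of the state.
- read_state(): the state, without advancing time (a new reading comes with each control period).
- camera(name): name is "scene" or "top"; returns (picture, depth): 480x640x3 uint8, red, green, blue; 480x640 float32, m along the optical axis (not along the pixel's ray), 0 where there is no reading.
- camera_info(name): a dict with "mtx" (3x3 intrinsics, pixels), "world_from_camera" (4x4, takes a point from camera to world coordinates). Camera axes: x right, y down, z forward; pixel columns grow to the right and rows downward; lengths in m; the calibration is good to about 2 mm. A picture is of the moment at which its call begins. camera_info takes no time and is no camera call.
- close_job(): hands the job in; it is judged then, once.
The state is a dict: "time_s": time; "q": joint angles; "joint_velocities": joint speeds; "tau": joint torques, N m; "position": TCP position; "tool_rot": TCP orientation; "ft_force": force on the tool from outside, world axes, zero at the start; "moment": the same for the moment, N m; "finger_gap": finger opening in m; "grip_force": force on a finger pad.
Only numpy, scipy, OpenCV 4.12 (cv2) and the standard library are available. Lean on these libraries where they do the work, as an engineer would, in place of code of your own. Each camera call takes 0.05 s, during which the arm holds its last target. There are 200 camera calls.

### The job

Lay the two-lobed copper ornament flat in the open plywood case, domed side up as it lies now and set down, not dropped; then swing the lid over and press it shut until the spring catch snaps and the lid is fully home. Go gently with the case: its plywood and catch are light, so never bear on it with more than about 5 kg (50 N). Leave the wooden former, the mug and the hammer where they are.

Things in the scene. Friction and masses are not known exactly. Their poses are not given: they have to be found in the camera images.
- case: Plywood case, fixed to the bench; outside 180 (x) by 220 (y) by 50 mm high, walls and floor 6 mm, open inside 168 x 208 x 44 mm deep. Origin: centre of its underside. x points from its front (catch side, nearer the robot) to its hinge side, z up. A steel catch stands 8 mm out from the middle of the front. The lid is hinged along the top of the +x wall.
- lid (a joint): Lid angle, rad: 0 shut, resting on two rubber buffers (they give 3 mm), 1.57 upright; starts open, upright or leaning away from the robot (limit 1.95). Stiff hinge: stays where left, 2 to 4 N at the free edge swings it. Below 0.08 a sprung catch resists; 9 to 12 N down near the free edge gets past it (at 0.04), then it pulls the lid home. Push the outer face (far side when open, top when shut).
- lid_hinge (a point): Middle of the hinge axis, just above the case's far wall: 90 mm along x and 54 mm up in the case's frame. Its axes move with the lid: y along the hinge, -x from the hinge to the free edge, z out of the outer face.
- lid_edge (a point): Middle of the lid's free edge, on the outer face; axes as lid_hinge. The lid is a plywood panel, 180 mm from hinge to free edge, 220 mm wide, 8 mm thick, its outer face 8 mm out from the hinge axis (62 mm above the bench when shut). A steel tongue 40 mm wide at the middle of the free edge stands 14 mm beyond it and reaches 28 mm below the inner face.
- ornament_stem (a point): Loose embossed copper ornament, 0.16 kg, 136 (x) by 118 (y) by 23 mm high, lying flat, z up. The point is on its straight stem, half-way up: grip here. Stem 24 mm wide (y), 23 high, along x from -36 to +44 mm of the point, with a small round tip at -50 mm; two domed lobes, 60 mm across, 14 high, at x +56, y +-29 mm. The ornament's middle is 18 mm along +x.
- former: Bystander: grooved wooden disc, 110 mm across, 33 mm high, lying on the bench; origin at the centre of its underside.
- mug: Bystander: white mug, 76 mm across, 90 mm high; origin at the centre of its underside.
- hammer: Bystander: hammer lying on the bench, handle along its x axis; origin under its middle.
Things that resemble listed ones, but are neither listed nor needed, are in the scene too. Leave any turquoise or yellow look-alike of the part that bears ornament_stem alone.

How it is judged (in metres and radians):
On the way, in this order (a step that is already met when the one before it is completed fails the run):
1. the ornament lies flat inside the case, released, with the lid still open (z of ornament_stem in the frame of case between 0.01 and 0.024 m and x of ornament_stem in the frame of case between -0.075 and 0.075 m and y of ornament_stem in the frame of case between -0.095 and 0.095 m and angle between ornament_stem's own z axis and vertical below 0.2 rad and contact force between the fingers and ornament below 0.1 N and value of joint lid above 0.3 rad), for 0.2 s.
2. the lid is pressed past the catch and fully shut (value of joint lid below 0.02 rad), for 0.2 s.
At the end, for the whole second after the job is handed in: The lid is fully shut, past its catch (within 0.02 rad, under 4 mm at the free edge), with the ornament lying flat, domed side up (tilt under 0.2 rad) and at rest on the case's floor inside its walls (value of joint lid below 0.02 rad and z of ornament_stem in the frame of case between 0.01 and 0.024 m and x of ornament_stem in the frame of case between -0.075 and 0.075 m and y of ornament_stem in the frame of case between -0.095 and 0.095 m and angle between ornament_stem's own z axis and vertical below 0.2 rad and linear speed of ornament below 0.02 m/s); the robot touches nothing.
It fails at once if the robot bears on the case or its lid with more than 50 N (contact force between any of the fingers, the arm and case above 50 N).
It fails at once if the ornament is dropped: out of the fingers while more than 70 mm above the bench (height (world z) of ornament_stem above 0.07 m and contact force between the fingers and ornament below 0.01 N).
It fails at once if the former, the mug or the hammer is moved by more than 30 mm (distance of any of former, mug, hammer from where it was at the start of the episode above 0.03 m).
It also fails if it takes over 64 s, if anything falls off the work surface, if the arm or the gripper's body presses on something with over 40 N, if the wrist force passes 120 N, or if a joint passes its speed limit or range.

## Working session

There is one attempt and no reset: what is moved stays moved. The work goes in short steps, Python scripts to look and compute and a shell command to move; the robot and the scene stay as the last step left them, time stands still between calls to the robot, and variables do not carry over. Pictures are saved under pics/ and viewed, at most 10 in all, crops included, and the job is handed in when it is done.

```bash
mkdir -p pics
cat > h.py <<'E'
from station import *
import numpy as np, cv2
from scipy.spatial.transform import Rotation as R
def snap(n,out):
    p,d=camera(n); np.savez('pics/'+out+'.npz',p=p,d=d); cv2.imwrite('pics/'+out+'.png',p[:,:,::-1]); return p,d
def cloud(n,d):
    i=camera_info(n);K=i['mtx'];T=np.array(i['world_from_camera'])
    v,u=np.mgrid[:d.shape[0],:d.shape[1]]
    c=np.stack([(u-K[0][2])/K[0][0]*d,(v-K[1][2])/K[1][1]*d,d],-1)
    return c@T[:3,:3].T+T[:3,3]
E
python3 - <<'E'
from h import *
a,_=snap('scene','s0');b,_=snap('top','t0')
for n in('scene','top'):print(np.round(camera_info(n)['world_from_camera'],2).tolist())
print(read_state())
E
```

```text
[[-0.86, 0.37, -0.35, 0.97], [0.51, 0.61, -0.6, 0.69], [-0.01, -0.7, -0.72, 0.88], [0.0, 0.0, 0.0, 1.0]]
[[-0.01, -0.99, 0.11, 0.44], [-1.0, 0.0, -0.03, 0.05], [0.03, -0.11, -0.99, 1.12], [0.0, 0.0, 0.0, 1.0]]
{'time_s': 0.1, 'q': array([ 6.88683365e+01,  2.42808308e+01,  9.34271688e+01,  9.95935691e-04,
        6.23712082e+01, -1.08763691e+00]), 'joint_velocities': array([ 0.08145215,  0.02328754, -0.15554624, -0.04627535,  0.04099556,
        0.00141812]), 'tau': array([ 3.92170859e-04, -5.45617318e+01, -2.74325305e+01,  6.44241041e-02,
        1.87839760e-02, -6.25319240e-05]), 'position': array([0.21399427, 0.58668971, 0.22197015]), 'tool_rot': array([-1.79920823e+02, -2.38507107e-03,  1.59955509e+02]), 'ft_force': array([ 0.96600898,  0.49317022, -0.48419007]), 'moment': array([-0.0248181 ,  0.03648292, -0.05564037]), 'grip_force': 0.0, 'finger_gap': 0.08799924192397372}
```

View pics/t0.png

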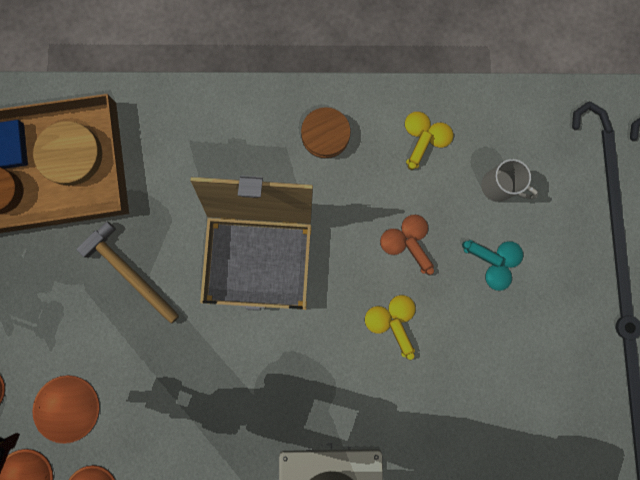

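View pics/s0.png

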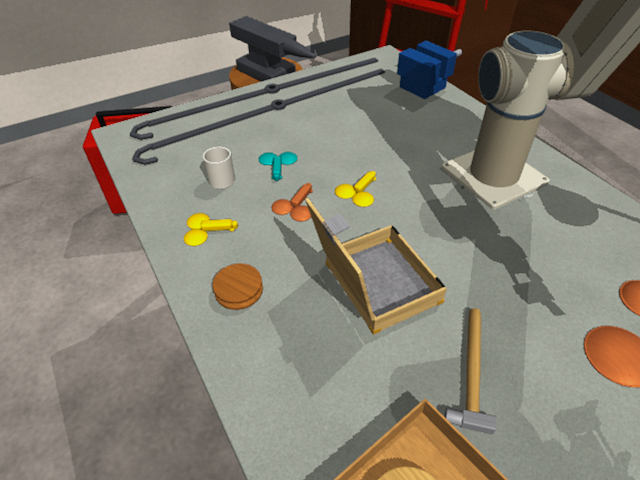

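The top view shows the copper ornament with lobes at (415,227) and (393,241) and its tip at (432,271). The open case is around (258,265), with the lid leaning away and its tongue at (250,186). The look-alikes are yellow and turquoise. The former is at (326,132), the mug at (513,177) and the hammer at (130,275).

Run:
```python
from h import *
np.set_printoptions(precision=4,suppress=True)
z=np.load('pics/t0.npz');p,d=z['p'].astype(int),z['d'];P=cloud('top',d)
v,u=np.mgrid[:480,:640]
hsv=cv2.cvtColor(z['p'],cv2.COLOR_RGB2HSV).astype(int)
m=(hsv[...,0]<14)&(hsv[...,1]>110)&(u>375)&(u<440)&(v>210)&(v<280)&(d>0)
m=m&(P[...,2]>0.005)
Q=P[m];print(len(Q),Q.min(0),Q.max(0))
st=Q[Q[:,2]>0.0185];print('stem top n',len(st))
c=st[:,:2].mean(0);w,V=np.linalg.eigh(np.cov((st[:,:2]-c).T));a=V[:,1]
if (Q[:,:2].mean(0)-c)@a<0:a=-a
print('axis',a,np.degrees(np.arctan2(a[1],a[0])),'c',c)
s=(st[:,:2]-c)@a;print('stem ext',s.min(),s.max(), 'all',((Q[:,:2]-c)@a).min(),((Q[:,:2]-c)@a).max())
b=np.array([-a[1],a[0]]);t=(Q[:,:2]-c)@b;print('lat',t.min(),t.max(),((st[:,:2]-c)@b).min(),((st[:,:2]-c)@b).max())
# case rim
m=(u>195)&(u<318)&(v>212)&(v<312)&(abs(P[...,2]-0.05)<0.005)
rect=cv2.minAreaRect(P[m][:,:2].astype(np.float32));print('rim',m.sum(),rect,cv2.boxPoints(rect),P[m][:,2].mean())
m=(u>195)&(u<312)&(v>175)&(v<225)&(P[...,2]>0.08)
L=P[m];c=L.mean(0);U,S,W=np.linalg.svd(L-c,full_matrices=False);print('lid',len(L),c,'n',W[2],S,L.max(0),L.min(0))
for k,(x0,x1,y0,y1) in dict(former=(295,355,100,165),mug=(480,545,150,205),hammer=(75,182,218,325)).items():
    m=(u>x0)&(u<x1)&(v>y0)&(v<y1)&(P[...,2]>0.012);q=P[m];print(k,q.min(0),q.max(0))
z=np.load('pics/s0.npz')
Ps=cloud('scene',z['d'])
m=(Ps[...,2]>0.07)&(Ps[...,2]<0.26)&(abs(Ps[...,1]-0.13)<0.2)&(abs(Ps[...,0]-0.62)<0.12)
L=Ps[m];print('scene lid',len(L),L.min(0),L.max(0));c=L.mean(0);U,S,W=np.linalg.svd(L-c,full_matrices=False);print(c,W[2],S)
```

```text
1284 [ 0.4796 -0.2303  0.005 ] [ 0.612  -0.1158  0.0268]
stem top n 330
axis [0.8425 0.5388] 32.599741907215915 c [ 0.5238 -0.1979]
stem ext -0.04887340033737508 0.055293455869880576 all -0.05126275262042297 0.08081866608381874
lat -0.05618195878640305 0.05677747783979068 -0.024785721985394353 0.0174165039639307
rim 1081 ((0.5044952034950256, 0.1552295982837677), (0.22047218680381775, 0.18289633095264435), 86.14984893798828) [[0.4059 0.0514]
 [0.5883 0.0391]
 [0.6031 0.2591]
 [0.4207 0.2714]] 0.04886702219479414
lid 4026 [0.6183 0.1451 0.1763] n [-0.9957  0.0815 -0.0437] [5.2559 3.8729 1.0172] [0.6473 0.2576 1.1243] [0.4372 0.0383 0.0801]
former [ 0.4372 -0.0503  0.0123] [0.8512 0.0589 1.1243]
mug [ 0.4372 -0.4491  0.012 ] [0.7164 0.0483 1.1243]
hammer [0.3782 0.0483 0.0121] [0.6037 0.5497 1.1243]
scene lid 2057 [0.5967 0.0379 0.0701] [0.6477 0.2582 0.2539]
[0.6264 0.1628 0.1812] [-0.9853  0.0674  0.1568] [2.8477 2.4645 0.3156]
```

```bash
cat > plan.py <<'E'
import sys
from h import *
s=read_state();t=[float(x) for x in sys.argv[1:]]
Rm=R.from_euler('xyz',s['tool_rot'],degrees=True).as_matrix()
print('pos',s['position'].round(4),'rot',s['tool_rot'].round(2),'F',s['ft_force'].round(2),'gap',round(s['finger_gap'],4),'grip',s['grip_force'],'t',s['time_s'],'q',s['q'].round(1))
if t:
    Rt=R.from_euler('xyz',[t[5] if len(t)>5 else 180,t[4] if len(t)>4 else 0,t[3]],degrees=True).as_matrix()
    print('shift/0.1',(Rm.T@(np.array(t[:3])-s['position'])/.1).round(3),'turn/90',(R.from_matrix(Rm.T@Rt).as_rotvec(degrees=True)/90).round(3))
E
H="python3 -m handwheel"
$H '[[[0,0,0.12,-0.4,-0.4,0,1],[0,0,0.236,-0.8,-0.8,0,1],[0,0,0.354,-1,-1,0,1],[0,0,0.472,-1,-1,0,1],[0,0,0.59,-1,-1,0,1],[0,0,0.708,-1,-1,0,1],[0,0,0.708,-1,-1,0,1]]]'
$H '[[[0,0,0.12,-0.4,0.1,0,1],[0,0,0.236,-0.8,0.25,0,1],[0,0,0.354,-1,0.25,0,1],[0,0,0.472,-1,0.25,0,1],[0,0,0.59,-1,0.25,0,1],[0,0,0.708,-1,0.25,0,1],[0,0,0.708,-1,0.25,0,1]]]'
$H '[[[0,0,0,-0.1,0.5,0,1],[0,0,0,-0.2,1,0,1]]]'
$H '[[[0,0,0,-0.1,0.5,0,1],[0,0,0,-0.2,1,0,1]]]'
$H '[[[0,0,0,-0.1,0.5,0,1],[0,0,0,-0.2,1,0,1]]]'
$H '[[[0,0,0,-0.1,0.5,0,1],[0,0,0,-0.2,1,0,1]]]'
$H '[[[0,0,0,-0.1,0.5,0,1],[0,0,0,-0.2,1,0,1],[0,0,0,-0.2,1,0,1]]]'
python3 plan.py 0.521 -0.199 0.223 32.6
```

```text
time_s: 0.98
position: [0.2737, 0.4587, 0.2224]
tool_rot: [-180.0, 0.0, 96.3]
ft_force: [-0.3, 0.3, 0.4]
finger_gap: 0.0877
grip_force: 0.0
time_s: 1.85
position: [0.3095, 0.3621, 0.2226]
tool_rot: [180.0, 0.0, 32.8]
ft_force: [0.3, -0.7, -0.7]
finger_gap: 0.0879
grip_force: 0.0
time_s: 2.1
position: [0.3466, 0.2664, 0.2226]
tool_rot: [180.0, -0.0, 33.1]
ft_force: [0.5, 0.4, 1.0]
finger_gap: 0.0875
grip_force: 0.0
time_s: 2.35
position: [0.3837, 0.1707, 0.2228]
tool_rot: [180.0, -0.0, 33.0]
ft_force: [1.2, -0.2, 0.2]
finger_gap: 0.0878
grip_force: 0.0
time_s: 2.6
position: [0.4207, 0.0755, 0.2228]
tool_rot: [180.0, -0.0, 32.9]
ft_force: [0.6, 0.7, 0.1]
finger_gap: 0.0878
grip_force: 0.0
time_s: 2.85
position: [0.4576, -0.0197, 0.2228]
tool_rot: [180.0, -0.0, 32.9]
ft_force: [1.2, 0.4, 0.2]
finger_gap: 0.0875
grip_force: 0.0
time_s: 3.22
position: [0.4951, -0.1159, 0.2226]
tool_rot: [179.9, -0.0, 32.7]
ft_force: [-0.5, 0.2, 0.1]
finger_gap: 0.0878
grip_force: 0.0
pos [ 0.4951 -0.1159  0.2226] rot [ 1.7995e+02 -2.0000e-02  3.2680e+01] F [-0.48  0.2   0.12] gap 0.0878 grip 0.0 t 3.225 q [-14.5  14.4 108.   -0.   57.5  42.8]
shift/0.1 [-0.231  0.839 -0.003] turn/90 [ 0.001 -0.     0.001]
```

```bash
H="python3 -m handwheel"
$H '[[[0,0,0,-0.12,0.5,0,1],[0,0,0,-0.23,0.84,0.3,1],[0,0,0,-0.23,0.84,0.8,1],[0,0,0,-0.23,0.84,1,1],[0,0,0,-0.23,0.84,1,1]]]'
$H '[[[0,0,0,0,0,0.5,1],[0,0,0,0,0,0.8,1],[0,0,0,0,0,0.8,1]]]'
python3 - <<'E'
from h import *
p,_=snap('top','t1');cv2.imwrite('pics/t1c.png',cv2.resize(p[180:320,340:500,::-1],(800,700))[:600])
E
python3 plan.py 0.521 -0.199 0.004 32.6
```

```text
time_s: 3.85
position: [0.5183, -0.1949, 0.121]
tool_rot: [-179.8, 0.1, 32.8]
ft_force: [-0.6, 0.2, -0.2]
finger_gap: 0.0879
grip_force: 0.0
time_s: 4.22
position: [0.519, -0.1954, 0.0421]
tool_rot: [-179.9, 0.1, 32.7]
ft_force: [-0.5, -0.3, 0.9]
finger_gap: 0.0876
grip_force: 0.0
pos [ 0.5201 -0.1959  0.0434] rot [-179.99    0.     32.65] F [-0.04 -0.48  0.25] gap 0.0877 grip 0.0 t 4.275 q [-21.9  33.8 107.5   0.   38.6  35.5]
shift/0.1 [-0.009  0.031  0.394] turn/90 [-0.     0.     0.001]
```

View pics/t1c.png

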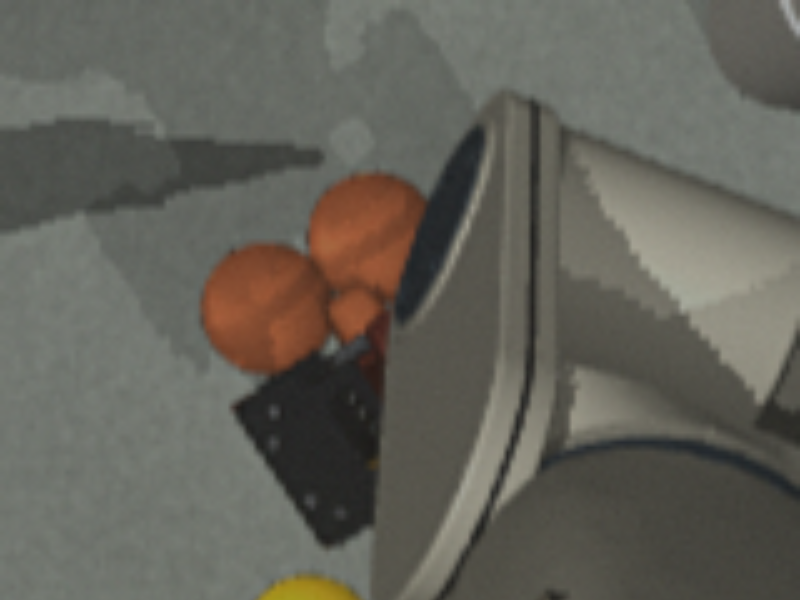

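The crop shows the gripper body behind the two copper lobes at (370,230) and (265,305), in line with the stem. I'm descending to grip.

```bash
H="python3 -m handwheel"
$H '[[[0,0,0,-0.01,0.03,0.2,1],[0,0,0,-0.01,0.03,0.3,1],[0,0,0,-0.01,0.03,0.37,1],[0,0,0,-0.01,0.03,0.39,1],[0,0,0,-0.01,0.03,0.39,1]]]' 25
$H '[[[0,0,0,0,0,0,0],[0,0,0,0,0,0,0],[0,0,0,0,0,0,0],[0,0,0,0,0,0,0],[0,0,0,0,0,0,0],[0,0,0,0,0,0,0]]]' 25
$H '[[[0,0,0,0,0,-0.2,0],[0,0,0,0,0,-0.4,0],[0,0,0,0,0,-0.4,0]]]' 25
python3 plan.py 0.485 0.156 0.12 -3.85
```

```text
time_s: 4.9
position: [0.5205, -0.1994, 0.0036]
tool_rot: [-180.0, 0.0, 32.5]
ft_force: [0.1, -0.4, -0.9]
finger_gap: 0.0877
grip_force: 0.0
time_s: 5.65
position: [0.5205, -0.1994, 0.0037]
tool_rot: [180.0, 0.0, 32.5]
ft_force: [0.4, 0.1, -0.1]
finger_gap: 0.0311
grip_force: 0.0
time_s: 6.02
position: [0.5221, -0.2, 0.0461]
tool_rot: [179.8, -0.1, 32.5]
ft_force: [-0.6, 1.0, -1.6]
finger_gap: 0.0237
grip_force: 25.0
pos [ 0.5221 -0.2     0.0461] rot [ 1.798e+02 -1.400e-01  3.252e+01] F [-0.65  1.02 -1.61] gap 0.0237 grip 24.96284991502762 t 6.025 q [-22.2  33.7 107.3   0.   38.8  35.3]
shift/0.1 [ 1.603 -3.198 -0.746] turn/90 [ 0.002 -0.002  0.404]
```

The fingers were still closing when the lift began, so I'll set it down and regrip at the proper depth.

```bash
H="python3 -m handwheel"
$H '[[[0,0,0,0,0,0.2,0],[0,0,0,0,0,0.34,0],[0,0,0,0,0,0.34,0]]]' 25
$H '[[[0,0,0,0,0,0,0.5],[0,0,0,0,0,0,0.5],[0,0,0,0,0,0.06,0.5],[0,0,0,0,0,0.06,0.5]]]' 25
$H '[[[0,0,0,0,0,0,0],[0,0,0,0,0,0,0],[0,0,0,0,0,0,0],[0,0,0,0,0,0,0],[0,0,0,0,0,0,0],[0,0,0,0,0,0,0]]]' 25
```

```text
time_s: 6.4
position: [0.5207, -0.1992, 0.0084]
tool_rot: [-180.0, -0.0, 32.5]
ft_force: [1.2, 0.8, 4.8]
finger_gap: 0.0239
grip_force: 25.0
time_s: 6.9
position: [0.52, -0.1992, 0.0029]
tool_rot: [-179.9, 0.0, 32.5]
ft_force: [-0.4, -0.5, 0.2]
finger_gap: 0.0438
grip_force: 0.0
time_s: 7.65
position: [0.5206, -0.1994, 0.0038]
tool_rot: [180.0, -0.0, 32.5]
ft_force: [-0.1, 0.5, 1.4]
finger_gap: 0.0237
grip_force: 25.0
```

```bash
H="python3 -m handwheel"
$H '[[[0,0,0,0,0,-0.2,0],[0,0,0,0,0,-0.5,0],[0,0,0,0,0,-0.8,0],[0,0,0.1,0,0,-1,0],[0,0,0.2,0,0,-1,0],[0,0,0.3,0,0,-1,0],[0,0,0.404,0,0,-1,0],[0,0,0.404,0,0,-1,0]]]' 30
$H '[[[0,0,0,-0.3,-0.4,-0.1,0],[0,0,0,-0.58,-0.7,-0.2,0],[0,0,0,-0.58,-1,-0.2,0]]]'
$H '[[[0,0,0,0,-0.35,0,0],[0,0,0,0,-0.7,0,0],[0,0,0,0,-1,0,0]]]'
$H '[[[0,0,0,0,-0.35,0,0],[0,0,0,0,-0.7,0,0],[0,0,0,0,-1,0,0]]]'
$H '[[[0,0,0,0,-0.3,0,0],[0,0,0,0,-0.5,0,0],[0,0,0,0,-0.53,0,0],[0,0,0,0,-0.53,0,0]]]'
python3 plan.py 0.4865 0.1564 0.013 -3.85
python3 - <<'E'
from h import *
p,_=snap('scene','s2');cv2.imwrite('pics/s2c.png',cv2.resize(p[150:390,220:520,::-1],(750,600)))
E
```

```text
time_s: 8.65
position: [0.5206, -0.1994, 0.1047]
tool_rot: [180.0, -0.0, -3.8]
ft_force: [-0.9, -0.0, -1.0]
finger_gap: 0.0233
grip_force: 30.0
time_s: 9.02
position: [0.4674, -0.0947, 0.1246]
tool_rot: [-180.0, 0.0, -3.6]
ft_force: [1.0, -0.2, -1.1]
finger_gap: 0.0235
grip_force: 30.0
time_s: 9.4
position: [0.4761, 0.0053, 0.1243]
tool_rot: [-180.0, -0.0, -3.6]
ft_force: [-0.0, -1.2, -1.6]
finger_gap: 0.0234
grip_force: 30.0
time_s: 9.78
position: [0.4827, 0.1051, 0.1243]
tool_rot: [-180.0, -0.0, -3.6]
ft_force: [0.7, -0.6, -1.7]
finger_gap: 0.0238
grip_force: 30.0
time_s: 10.28
position: [0.4861, 0.1563, 0.1237]
tool_rot: [180.0, 0.0, -3.8]
ft_force: [-0.2, 0.3, -1.9]
finger_gap: 0.0237
grip_force: 30.0
pos [0.4861 0.1563 0.1237] rot [ 1.7998e+02  2.0000e-02 -3.7900e+00] F [-0.22  0.28 -1.88] gap 0.0237 grip 29.994153678417206 t 10.275 q [ 16.5  23.1 111.7  -0.   45.2 110.3]
shift/0.1 [ 0.004 -0.002  1.107] turn/90 [0.    0.    0.001]
```

View pics/s2c.png

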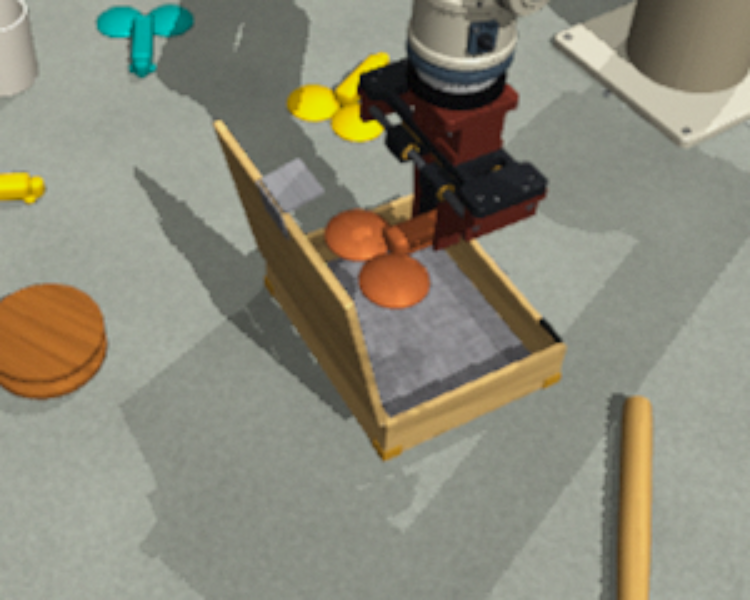

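The ornament hangs level at (395,255), lined up with the case and clear of the lid. I'm lowering it.

```bash
H="python3 -m handwheel"
$H '[[[0,0,0,0,0,0.2,0],[0,0,0,0,0,0.45,0],[0,0,0,0,0,0.7,0],[0,0,0,0,0,0.9,0],[0,0,0,0,0,1,0],[0,0,0,0,0,1,0]]]'
$H '[[[0,0,0,0,0,0.06,0],[0,0,0,0,0,0.11,0],[0,0,0,0,0,0.13,0],[0,0,0,0,0,0.13,0]]]'
```

```text
time_s: 11.08
position: [0.486, 0.1561, 0.0233]
tool_rot: [180.0, 0.1, -3.9]
ft_force: [0.6, -0.1, -2.5]
finger_gap: 0.024
grip_force: 30.0
time_s: 11.58
position: [0.4863, 0.1567, 0.0106]
tool_rot: [180.0, 0.0, -3.8]
ft_force: [0.5, -0.2, -2.1]
finger_gap: 0.0237
grip_force: 30.0
```

```bash
H="python3 -m handwheel"
$H '[[[0,0,0,0,0,0.01,0],[0,0,0,0,0,0.01,0]]]'
$H '[[[0,0,0,0,0,0,0.6],[0,0,0,0,0,0,0.6],[0,0,0,0,0,0,0.6],[0,0,0,0,0,0,0.6]]]'
$H '[[[0,0,0,0,0,-0.2,0.6],[0,0,0,0,0,-0.6,0.6],[0,0,0,0,0,-1,0.6],[0,0,0,0,0,-1,0.6]]]'
$H '[[[0,0,0,-0.3,0,-0.4,0.6],[0,0,0,-0.6,0,-0.8,0.3],[0,0,0,-0.6,0,-1,0],[0,0,0,-0.6,0,-1,0]]]'
python3 - <<'E'
from h import *
np.set_printoptions(precision=4,suppress=True)
snap('top','t3');p,d=snap('scene','s3')
hsv=cv2.cvtColor(p,cv2.COLOR_RGB2HSV).astype(int);P=cloud('scene',d)
c=np.array([.5045,.1552]);a=np.array([.9977,-.0671]);b=np.array([.0671,.9977])
x=(P[...,:2]-c)@a;y=(P[...,:2]-c)@b
m=(hsv[...,0]<12)&(hsv[...,1]>130)&(abs(x)<.085)&(abs(y)<.104)&(P[...,2]<.06)
print(m.sum(),x[m].min(),x[m].max(),y[m].min(),y[m].max(),P[m][:,2].min(),P[m][:,2].max())
E
python3 plan.py
```

```text
time_s: 11.82
position: [0.4865, 0.1568, 0.0098]
tool_rot: [-180.0, -0.0, -3.8]
ft_force: [0.8, 0.7, -0.8]
finger_gap: 0.0237
grip_force: 30.0
time_s: 12.32
position: [0.4864, 0.1567, 0.0097]
tool_rot: [-180.0, -0.0, -3.8]
ft_force: [1.1, 0.7, -0.7]
finger_gap: 0.0525
grip_force: 0.0
time_s: 12.82
position: [0.4884, 0.1573, 0.1124]
tool_rot: [-179.9, -0.3, -3.8]
ft_force: [-0.6, -0.1, 0.3]
finger_gap: 0.053
grip_force: 0.0
time_s: 13.32
position: [0.4269, 0.161, 0.2102]
tool_rot: [-179.9, -0.1, -3.8]
ft_force: [-0.6, -0.3, -1.0]
finger_gap: 0.0261
grip_force: 0.0
823 -0.06430909597302757 0.05895211160279373 -0.05211226116736959 0.05787326406260801 0.0053555606652065935 0.03517788444570713
pos [0.4261 0.1605 0.2085] rot [ 1.7997e+02  7.0000e-02 -3.8500e+00] F [-0.68  0.94 -0.13] gap 0.0181 grip 0.0 t 13.425 q [ 19.1  11.1 114.8  -0.   54.2 113. ]
```

View pics/s3.png

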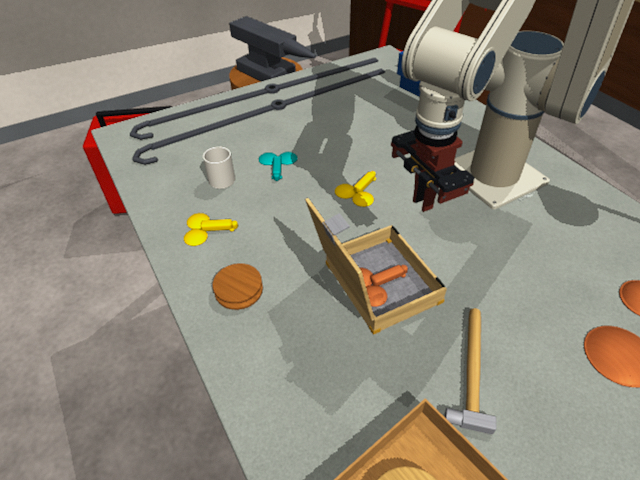

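The ornament lies in the case at (385,283), clear of the walls, with the lid leaning back about 10°. I'm moving the closed fingers up and over to behind the lid.

```bash
H="python3 -m handwheel"
$H '[[[0,0,0,0,0,-0.5,0],[0,0,0,0.3,0,-0.9,0],[0,0,0,0.7,0,-0.95,0],[0,0,0,1,0,-0.95,0]]]'
$H '[[[0,0,0,0.5,0,0,0],[0,0,0,1,0,0,0]]]'
$H '[[[0,0,0,0.3,0,0,0],[0,0,0,0.6,0,0,0],[0,0,0,0.6,0,0.4,0],[0,0,0,0.6,0,0.8,0],[0,0,0,0.6,0,0.98,0],[0,0,0,0.6,0,0.98,0]]]'
cat > lid.py <<'E'
from h import *
s=read_state();p=s['position'];c=np.array([.5045,.1552])
print('X',((p[:2]-c)@[.9977,-.0671]).round(4),'Y',((p[:2]-c)@[.0671,.9977]).round(4),'Z',p[2].round(4),'F',s['ft_force'].round(1),'t',round(s['time_s'],2))
p,d=snap('scene','sl');P=cloud('scene',d)
q=P.reshape(-1,3);x=(q[:,:2]-c)@[.9977,-.0671];y=(q[:,:2]-c)@[.0671,.9977]
m=(abs(y+.0)<.108)&(abs(y)>.05)&(q[:,2]>.066)&(q[:,2]<.3)&(x>-.11)&(x<.17)
ang=np.arctan2(q[m,2]-.054,.09-x[m]); r=np.hypot(q[m,2]-.054,.09-x[m])
k=(r>.06)&(r<.195);print('n',k.sum(),'ang pct',np.percentile(ang[k],[5,25,50,75,95]).round(3),'rmax',r[k].max().round(3))
E
python3 lid.py
```

```text
time_s: 13.92
position: [0.5278, 0.1538, 0.3035]
tool_rot: [180.0, 0.0, -3.9]
ft_force: [-0.6, -0.3, -0.2]
finger_gap: 0.0003
grip_force: 0.0
time_s: 14.18
position: [0.6272, 0.1469, 0.302]
tool_rot: [180.0, 0.2, -3.9]
ft_force: [0.5, 0.4, 0.6]
finger_gap: 0.0009
grip_force: 0.0
time_s: 14.92
position: [0.685, 0.143, 0.2041]
tool_rot: [179.9, 0.2, -3.8]
ft_force: [-0.2, -0.3, 0.8]
finger_gap: 0.0005
grip_force: 0.0
X 0.1809 Y -0.0 Z 0.2041 F [-0.2 -0.3  0.8] t 14.93
n 433 ang pct [1.793 1.823 1.835 1.852 1.88 ] rmax 0.184
```

Run:
```python
from h import *
# TCP (X,Z) for lid angle th with corner contact at radius r
for th in np.arange(1.8,-.01,-.1):
  r=.155
  print(th.round(2),'X',(.09-r*np.cos(th)+.008*np.sin(th)+.010).round(4),'Z',(.054+r*np.sin(th)+.008*np.cos(th)).round(4))
```

```text
1.8 X 0.143 Z 0.2031
1.7 X 0.1279 Z 0.2067
1.6 X 0.1125 Z 0.2087
1.5 X 0.097 Z 0.2092
1.4 X 0.0815 Z 0.2081
1.3 X 0.0662 Z 0.2055
1.2 X 0.0513 Z 0.2014
1.1 X 0.0368 Z 0.1958
1.0 X 0.023 Z 0.1888
0.9 X 0.0099 Z 0.1804
0.8 X -0.0023 Z 0.1708
0.7 X -0.0134 Z 0.16
0.6 X -0.0234 Z 0.1481
0.5 X -0.0322 Z 0.1353
0.4 X -0.0396 Z 0.1217
0.3 X -0.0457 Z 0.1074
0.2 X -0.0503 Z 0.0926
0.1 X -0.0534 Z 0.0774
-0.0 X -0.055 Z 0.062
```

View pics/sl.png

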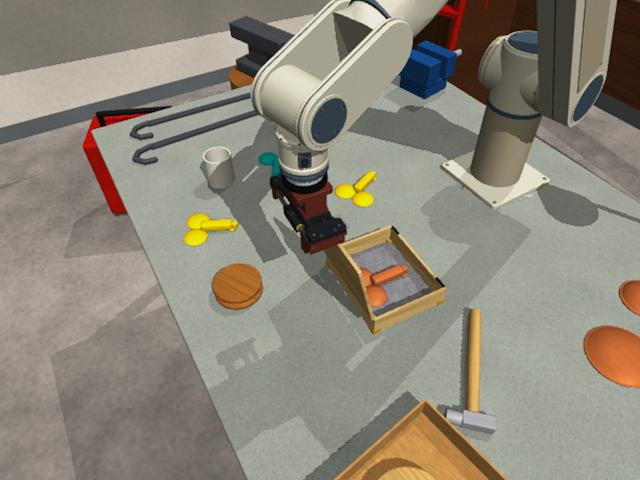

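The fingers are behind the lid with no contact. I'm swinging the lid along its arc.

```bash
H="python3 -m handwheel"
$H '[[[0,0,0,-0.2,0,0,0],[0,0,0,-0.35,0,0,0],[0,0,0,-0.45,0,-0.01,0],[0,0,0,-0.55,0,-0.02,0],[0,0,0,-0.65,0,-0.03,0],[0,0,0,-0.75,0,-0.04,0],[0,0,0,-0.84,0,-0.04,0]]]'
python3 lid.py
$H '[[[0,0,0,-0.1,0,0,0],[0,0,0,-0.2,0,0.02,0],[0,0,0,-0.3,0,0.03,0],[0,0,0,-0.38,0,0.05,0],[0,0,0,-0.46,0,0.08,0],[0,0,0,-0.53,0,0.11,0],[0,0,0,-0.6,0,0.14,0]]]'
python3 lid.py
```

```text
time_s: 15.85
position: [0.6015, 0.149, 0.2107]
tool_rot: [-180.0, -0.0, -3.8]
ft_force: [1.9, 0.8, 2.4]
finger_gap: 0.0003
grip_force: 1.2
X 0.0972 Y 0.0004 Z 0.2107 F [1.9 0.8 2.4] t 15.85
n 1412 ang pct [1.52  1.538 1.548 1.563 1.589] rmax 0.183
time_s: 16.77
position: [0.5417, 0.153, 0.1966]
tool_rot: [-180.0, 0.0, -3.8]
ft_force: [0.1, 0.2, 1.7]
finger_gap: 0.0007
grip_force: 0.9
X 0.0373 Y 0.0003 Z 0.1966 F [0.1 0.2 1.7] t 16.77
n 2225 ang pct [1.133 1.146 1.157 1.175 1.205] rmax 0.184
```

```bash
H="python3 -m handwheel"
$H '[[[0,0,0,-0.14,0,0.07,0],[0,0,0,-0.27,0,0.155,0],[0,0,0,-0.39,0,0.25,0],[0,0,0,-0.5,0,0.36,0],[0,0,0,-0.6,0,0.48,0],[0,0,0,-0.69,0,0.61,0],[0,0,0,-0.77,0,0.74,0]]]'
python3 lid.py
$H '[[[0,0,0,-0.03,0,0.07,0],[0,0,0,-0.06,0,0.14,0],[0,0,0,-0.08,0,0.21,0],[0,0,0,-0.1,0,0.28,0],[0,0,0,-0.12,0,0.34,0],[0,0,0,-0.13,0,0.4,0],[0,0,0,-0.13,0,0.4,0]]]'
python3 lid.py
```

```text
time_s: 17.7
position: [0.4649, 0.1581, 0.1217]
tool_rot: [180.0, -0.0, -3.8]
ft_force: [0.7, 0.2, 0.3]
finger_gap: 0.0004
grip_force: 0.4
X -0.0397 Y 0.0003 Z 0.1217 F [0.7 0.2 0.3] t 17.7
n 2572 ang pct [0.437 0.452 0.469 0.495 0.554] rmax 0.195
time_s: 18.62
position: [0.452, 0.1589, 0.0822]
tool_rot: [180.0, 0.1, -3.8]
ft_force: [0.5, 0.1, 1.0]
finger_gap: 0.0006
grip_force: 0.0
X -0.0526 Y 0.0002 Z 0.0822 F [0.5 0.1 1. ] t 18.62
n 2706 ang pct [0.172 0.188 0.209 0.255 0.905] rmax 0.195
```

```bash
H="python3 -m handwheel"
$H '[[[0,0,0,0,0,0.03,0],[0,0,0,0,0,0.06,0],[0,0,0,0,0,0.08,0],[0,0,0,0,0,0.1,0],[0,0,0,0,0,0.1,0]]]'
$H '[[[0,0,0,0,0,0.01,0],[0,0,0,0,0,0.02,0],[0,0,0,0,0,0.03,0],[0,0,0,0,0,0.03,0]]]'
$H '[[[0,0,0,0,0,0.01,0],[0,0,0,0,0,0.02,0],[0,0,0,0,0,0.02,0]]]'
python3 lid.py
```

```text
time_s: 19.3
position: [0.4523, 0.159, 0.0735]
tool_rot: [180.0, 0.0, -3.8]
ft_force: [-3.8, -0.4, 16.1]
finger_gap: 0.0006
grip_force: 7.4
time_s: 19.8
position: [0.452, 0.159, 0.0708]
tool_rot: [-180.0, 0.0, -3.8]
ft_force: [-6.4, -0.5, 19.6]
finger_gap: 0.0004
grip_force: 9.3
time_s: 20.18
position: [0.4517, 0.159, 0.0682]
tool_rot: [180.0, 0.1, -3.8]
ft_force: [-5.4, 0.5, 11.1]
finger_gap: 0.0
grip_force: 5.8
X -0.0529 Y 0.0003 Z 0.0682 F [-5.4  0.5 11.1] t 20.18
n 2324 ang pct [0.087 0.105 0.133 0.723 0.86 ] rmax 0.195
```

```bash
H="python3 -m handwheel"
$H '[[[0,0,0,0,0,0.02,0],[0,0,0,0,0,0.03,0],[0,0,0,0,0,0.03,0]]]'
$H '[[[0,0,0,0,0,0.01,0],[0,0,0,0,0,0.02,0],[0,0,0,0,0,0.02,0]]]'
$H '[[[0,0,0,0,0,0.01,0],[0,0,0,0,0,0.01,0],[0,0,0,0,0,0.01,0]]]'
```

```text
time_s: 20.6
position: [0.4523, 0.1589, 0.0646]
tool_rot: [180.0, 0.0, -3.8]
ft_force: [0.1, -0.8, -0.2]
finger_gap: 0.0006
grip_force: 0.1
time_s: 20.98
position: [0.4527, 0.159, 0.0626]
tool_rot: [-180.0, -0.0, -3.8]
ft_force: [0.3, 0.3, -0.3]
finger_gap: 0.0005
grip_force: 0.0
time_s: 21.35
position: [0.4527, 0.159, 0.0618]
tool_rot: [-180.0, -0.0, -3.8]
ft_force: [0.1, -0.1, 2.8]
finger_gap: 0.0005
grip_force: 1.2
```

The catch snapped. I'll give it a light confirming press, then retreat and check.

```bash
H="python3 -m handwheel"
$H '[[[0,0,0,0,0,0.01,0],[0,0,0,0,0,0.01,0]]]'
$H '[[[0,0,0,0,0,-0.1,0],[0,0,0,0,0,-0.5,0],[0,0,0,0,0,-1,0],[0,0,0,0,0,-1,0]]]'
$H '[[[0,0,0,-0.2,0,-0.4,0],[0,0,0,-0.5,0,-0.8,0],[0,0,0,-0.9,0,-0.8,0],[0,0,0,-0.9,0,-0.8,0]]]'
python3 - <<'E'
from h import *
c=np.array([.5045,.1552])
for n in('scene','top'):
    p,d=snap(n,n+'_end');P=cloud(n,d).reshape(-1,3)
    x=(P[:,:2]-c)@[.9977,-.0671];y=(P[:,:2]-c)@[.0671,.9977]
    m=(abs(y)<.1)&(x>-.08)&(x<.08)&(P[:,2]<.1);f=np.polyfit(x[m],P[m,2],1);print(n,m.sum(),'slope',-f[0].round(4),'z at centre',f[1].round(4))
p=cv2.imread('pics/scene_end.png');t=cv2.imread('pics/top_end.png')
cv2.imwrite('pics/end.png',np.hstack([cv2.resize(p,(400,300)),cv2.resize(t,(400,300))]))
print(read_state()['ft_force'],read_state()['time_s'])
E
```

```text
time_s: 21.6
position: [0.4527, 0.159, 0.0612]
tool_rot: [-180.0, -0.0, -3.8]
ft_force: [-1.5, -1.5, 10.2]
finger_gap: 0.0006
grip_force: 4.9
time_s: 22.1
position: [0.4547, 0.1598, 0.1641]
tool_rot: [-179.8, -0.4, -3.8]
ft_force: [-0.5, -0.2, 0.4]
finger_gap: 0.0007
grip_force: 0.0
time_s: 22.6
position: [0.3599, 0.1646, 0.24]
tool_rot: [180.0, 0.1, -3.8]
ft_force: [0.5, 0.2, -0.4]
finger_gap: 0.0004
grip_force: 0.0
scene 4970 slope -0.0043 z at centre 0.0627
top 7332 slope -0.0029 z at centre 0.0601
[ 0.21301596 -0.14370914 -0.70341981] 22.7
```

View pics/end.png

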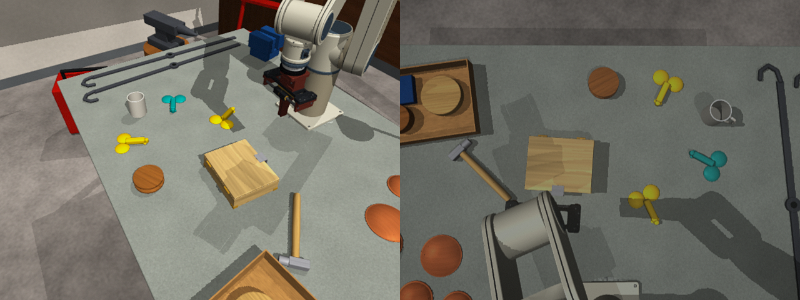

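The lid is flat and shut at (240,170) on the left and (560,165) on the right. The bystanders are untouched and the arm is clear.

```bash
python3 -c "
from station import *
print(close_job())"
```

```text
the job is handed in; nothing more can be done
None
```

The copper ornament was set down in the case, the lid is pressed shut past its catch, and the job is handed in (about 23 s on the robot clock, about 21 N peak reading against the lid); no verdict was returned.

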